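# Third hand: stand up a heat sink and press it to the spring plate

## Robot

A 7-joint arm with a two-finger parallel gripper is mounted at the origin on the work surface. World frame = base frame: x ahead of the robot, y to its left, z up, the work surface at z = 0. Lengths are in m, angles in rad, forces in N, time in s.
With the tool pointing down it reaches from about 0.4 to 0.85 m from the base axis. Payload 4.5 kg.
Tool frame: the origin (TCP) lies at the very end of the fingers, on their centre line; the grasp point (between the pads) lies 19 mm behind it (r.grip_depth is the z of the grasp point in the tool frame, in m); z points along the fingers, y is the line along which they close (so a half turn about z gives the same grasp; the last joint's range is limited). The gripper opens to 88 mm and grips with 3 to 60 N. Pads are 18 mm wide; open, the fingers measure 123 mm over their backs; the gripper's body (75 mm by 187 mm) begins 45 mm behind the grasp point.
Start: joints at [-1.263, 0.689, -0.195, 1.565, 0.157, 0.902, -0.215], TCP at [0.169, 0.602, 0.239] pointing down, gripper open.
Joint ranges: [-3.01, 3.01], [-0.46, 2.08], [-1.47, 1.51], [0.13, 2.56], [-1, 4.14], [0.04, 2.09], [-2.66, 2.66]. Speed limits (rad/s): [2.57, 2.57, 3.14, 3.14, 3.14, 3.14, 3.14].

## Interface

Orientations are given as a unit quaternion [x, y, z, w].
In Python, from plant import r, workorder, snapshot, camera_params gives the robot as it stands (r), with the cameras as plain functions and the job (workorder).
- The arm moves only by the shell command python3 steer.py [FORCE], which reads ROWS from standard input. ROWS is a JSON list of rows, 1 to 10 of them, each of 7 numbers: the opening from 0.0 (shut) to 1.0 (fully open), then dx, dy, dz in m, then a rotation vector rx, ry, rz in rad; each row is the pose to reach, as a shift and turn from the pose commanded when the command began, along the tool's axes at that moment; what a row does not reach only later rows make up. A row lasts 1/10 s, in which the tool goes at most 0.05 m and 0.15 rad, less where a joint would pass 70% of its speed; a pose out of reach is approached as far as the arm can. The fingers move at their own pace and stop on an object; FORCE is the grip in N (left out, the last holds). Time passes only in rows, so rows that do not move let the fingers close. It prints the time, the measured TCP pose, the force, the opening and the grip force at its end. Input that does not fit is refused with a message, and nothing moves.
- r.get_state(): the state, without advancing time (a new reading comes with each control period).
- snapshot(name): name is "side" or "top"; returns the picture (400x640x3 uint8, red, green, blue); there is no depth.
- camera_params(name): a dict with "fx", "fy", "cx", "cy" (pixels), "k1" (the pictures are not rectified: a ray, as slopes to the right and down, at radius r is drawn at 1 + k1 r^2 times it, then the intrinsics apply), "rvec" (rotation vector, rad) and "tvec" (3), from world to camera coordinates, as OpenCV has them. Camera axes: x right, y down, z forward; pixel columns grow to the right and rows downward; lengths in m; the calibration is good to about 2 mm. A picture is of the moment at which its call begins. camera_params takes no time and is no camera call.
- workorder.finish_job(): hands the job in; it is judged then, once.
The state is a dict: "clock": time; "q": joint angles; "qd": joint speeds; "joint_torque": joint torques, N m; "tool_pos": TCP position; "eef_rot": TCP orientation; "contact_force": force on the tool from outside, world axes, zero at the start; "moment": the same for the moment, N m; "opening": opening from 0.0 (shut) to 1.0 (fully open); "finger_force": force on a finger pad.
Only numpy, scipy, OpenCV 4.12 (cv2) and the standard library are available. Lean on these libraries where they do the work, as an engineer would, in place of code of your own. Each camera call takes 0.05 s, during which the arm holds its last target. There are 200 camera calls.

## Task

The aluminium heat sink has toppled onto its flat face: stand it upright, yellow end up, on the bed of the fastening jig, its flat face flush against the orange spring plate and centred on it, and press it against the plate with a steady push of about 8 newtons (pointer in the green zone) so that a colleague can drive the screws from behind. Finish while still holding it pressed there, do not let go; never ram the plate, and leave the other things on the bench where they are.

Things in the scene. Friction and masses are not known exactly. Their poses are not given: they have to be found in the camera images.
- heatsink: Loose finned aluminium block 40 x 50 x 80 mm, 0.22 kg, top 14 mm yellow. Origin: centre of the plain 40 x 50 mm end; z to the yellow end (80 mm), x to the flat face (20 mm; fin tips at -20), y across the width (+-25 mm; flat outer fins, good to grip). Starts lying on its flat face on the 3 mm mat: x axis down, z level, yellow end towards the robot's left within 30 degrees.
- jig: Fixed jig: aluminium bed 170 (x) x 130 (y) x 8 mm. Origin: centre of its underside, on the 3 mm thick blue mat; bed top at z = 8 mm, free from x = -85 to 30 mm. x points from its open front (robot side) to the spring plate, y left, z up. Behind the plate two posts 42 mm high (y = +-45 mm); at y = 61 mm a white scale 28 mm high, green zone for the plate's red pointer.
- plate: Orange upright plate 56 mm wide, 70 mm high above the bed; below 20 mm wings 112 mm wide. Origin: on its front face, mid width, at bed top level; axes as the jig's; unpressed at jig x = 30 mm. It slides along jig +x up to 18 mm on springs: 3.2 N to start, plus 0.6 N per mm, so 8 N at 8 mm; springs back when let go. Pointer is in the green at 4 to 12 mm. Black slots for screws.
- face (a point): Centre of the heat sink's flat face: 20 mm along the heat sink's x and 40 mm along its z from its origin.
- screwdriver: Orange-handled screwdriver lying across the near side of the mat, in front of the jig, loose; bystander.
- driver_green: Green-handled small screwdriver lying far left, loose; bystander.
- syringe: White flux syringe 125 mm long, lying on the left, loose; bystander.
- solder: Steel-coloured solder reel, 56 mm across and 35 mm high, loose; bystander on the right.
- screw_tray: Grey divided screw tray 90 x 70 x 22 mm, loose; bystander on the right.
- pcb: Green circuit board 110 x 80 mm with chips, up to 17 mm high, loose; bystander on the right.

How it is judged:
By the outcome, as a careful person would: the job done as asked, in the order asked, and still so for the second after the job is handed in, while the arm keeps its last pose, push and grip.
It also fails if it takes over 72 s, if anything falls off the work surface, if the arm or the gripper's body presses on something with over 40 N, if the wrist force passes 120 N, or if a joint passes its speed limit or range.

## Working session

There is one attempt and no reset: what is moved stays moved. The work goes in short steps, Python scripts to look and compute and a shell command to move; the robot and the scene stay as the last step left them, time stands still between calls to the robot, and variables do not carry over. Pictures are saved under pics/ and viewed, at most 10 in all, crops included, and the job is handed in when it is done.

```bash
ls; mkdir -p pics; python3 - <<'E'
from plant import r, workorder, snapshot, camera_params
import cv2,json
for n in("side","top"):
    cv2.imwrite(f"pics/{n}0.png",snapshot(n)[...,::-1]); print(n,camera_params(n))
print(r.get_state(), r.grip_depth)
E
```

```text
pics
plant.py
steer.py
side {'fx': 455.53655332151817, 'fy': 455.53655332151817, 'cx': 321.7614830796835, 'cy': 201.45959238865146, 'k1': -0.13492525175796288, 'rvec': array([ 2.19187664, -0.54056413,  0.24323983]), 'tvec': array([-0.47212997,  0.24571107,  1.27674373])}
top {'fx': 409.9830251303663, 'fy': 409.9830251303663, 'cx': 316.5832248332109, 'cy': 200.85261488484537, 'k1': 0.010222497529519974, 'rvec': array([ 2.13402023, -2.06977719,  0.24084383]), 'tvec': array([0.04102868, 0.56912332, 1.14679518])}
{'clock': 0.1, 'q': array([-1.2631996 ,  0.6899027 , -0.19454679,  1.56622041,  0.15728586,
        0.90249401, -0.21511494]), 'qd': array([ 0.00057672, -0.00129238, -0.00193781, -0.00200165, -0.001329  ,
       -0.00042296, -0.00104044]), 'joint_torque': array([-2.78371343e-03, -5.28498352e+01, -1.27132427e+00, -1.53836864e+01,
       -5.26146346e-02,  1.97510664e-03,  5.36040068e-05]), 'tool_pos': array([0.16886555, 0.60117489, 0.23799452]), 'eef_rot': array([ 1.36436045e-01,  9.90648544e-01, -8.14196556e-04, -6.68914416e-05]), 'contact_force': array([ 0.44811268, -0.4470467 , -0.90493692]), 'moment': array([ 0.0121899 ,  0.04106016, -0.02559217]), 'finger_force': 0.0, 'opening': 0.9981022372664666} -0.0187
```

View pics/top0.png

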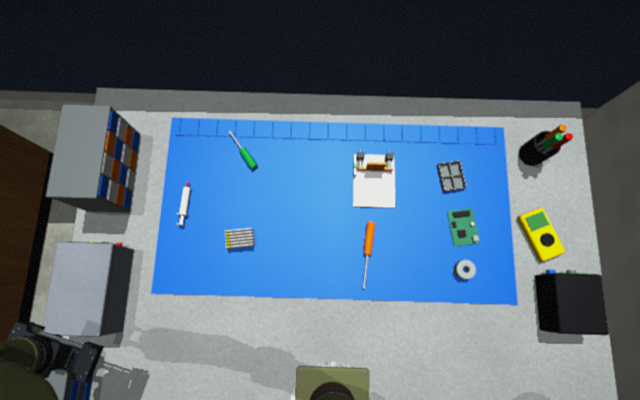

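View pics/side0.png

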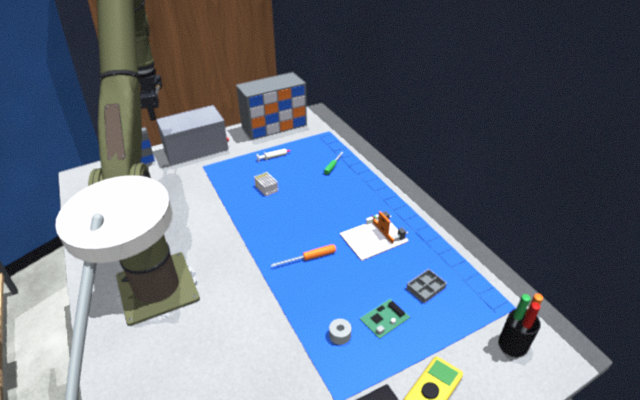

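The top view shows the heat sink near (240,239), the jig around (374,182) with the plate at its far edge near (374,166), and the orange screwdriver at about (368,255). The side view shows the heat sink at (266,183) and the jig at (374,237). I'll enlarge both regions and start measuring.

```bash
cat > h.py <<'E'
import numpy as np,cv2
from plant import r, workorder, snapshot, camera_params
from scipy.spatial.transform import Rotation as R
def cam(n):
    p=camera_params(n); K=np.array([[p['fx'],0,p['cx']],[0,p['fy'],p['cy']],[0,0,1]])
    return K,np.array([p['k1'],0,0,0,0.]),p['rvec'],p['tvec']
def ray(n,uv):
    K,d,rv,t=cam(n); M=cv2.Rodrigues(rv)[0]
    x=cv2.undistortPoints(np.array(uv,float).reshape(-1,1,2),K,d).reshape(-1,2)
    return -M.T@t,np.c_[x,np.ones(len(x))]@M
def onplane(n,uv,z):
    c,d=ray(n,uv); return c+d*((z-c[2])/d[:,2])[:,None]
def proj(n,P):
    K,d,rv,t=cam(n); return cv2.projectPoints(np.array(P,float).reshape(-1,3),rv,t,K,d)[0].reshape(-1,2)
def two(a,b):  # pixel in top, pixel in side -> point, gap
    c1,d1=ray("top",[a]);c2,d2=ray("side",[b]);d1=d1[0];d2=d2[0]
    s=np.linalg.lstsq(np.c_[d1,-d2],c2-c1,rcond=None)[0]
    p,q=c1+s[0]*d1,c2+s[1]*d2
    return (p+q)/2,np.linalg.norm(p-q)
E
python3 - <<'E'
from h import *
np.set_printoptions(precision=4,suppress=True)
T=cv2.imread("pics/top0.png");S=cv2.imread("pics/side0.png")
c=lambda I,x,y,w,h:cv2.resize(I[y:y+h,x:x+w],(400,300),interpolation=cv2.INTER_CUBIC)
cv2.imwrite("pics/c0.png",np.vstack([np.hstack([c(T,220,222,40,30),c(T,334,140,80,60+15-15)]),np.hstack([c(S,246,168,40,30),c(S,334,200,80,60)])]))
for n,I,w in(("top",T,(215,215,50,50)),("side",S,(245,165,45,38))):
    x,y,ww,hh=w; hsv=cv2.cvtColor(I[y:y+hh,x:x+ww],cv2.COLOR_BGR2HSV)
    m=((hsv[...,1]<130)|(hsv[...,0]<90)).astype(np.uint8)
    k=cv2.findContours(m,0,2)[0];k=max(k,key=cv2.contourArea)+[x,y]
    b=cv2.boxPoints(cv2.minAreaRect(k)); print(n,cv2.contourArea(k),b.tolist()); print(onplane(n,b,.043)); 
    ye=((hsv[...,0]>15)&(hsv[...,0]<40)&(hsv[...,1]>90)); print('yellow',np.argwhere(ye).mean(0)[::-1]+[x,y],ye.sum())
I=T[140:215,340:410];hsv=cv2.cvtColor(I,cv2.COLOR_BGR2HSV)
m=((hsv[...,1]<60)&(hsv[...,2]>170)).astype(np.uint8)
k=max(cv2.findContours(m,0,2)[0],key=cv2.contourArea)+[340,140]
print('bed',onplane("top",cv2.boxPoints(cv2.minAreaRect(k)),.011))
hsv=cv2.cvtColor(T,cv2.COLOR_BGR2HSV)
E
```

```text
top 511.0 [[223.2574462890625, 229.57424926757812], [252.66339111328125, 226.6336669921875], [254.59408569335938, 245.94061279296875], [225.18814086914062, 248.88119506835938]]
[[0.4769 0.3316 0.043 ]
 [0.4883 0.2454 0.043 ]
 [0.4314 0.236  0.043 ]
 [0.4202 0.3213 0.043 ]]
yellow [228.     239.1864] 59
side 376.0 [[250.0, 180.0], [263.0, 167.0], [282.0, 186.0], [269.0, 199.0]]
[[0.4047 0.3055 0.043 ]
 [0.4754 0.3594 0.043 ]
 [0.4906 0.2188 0.043 ]
 [0.4232 0.1727 0.043 ]]
yellow [262. 175.] 3
bed [[ 0.564  -0.0542  0.011 ]
 [ 0.7227 -0.0526  0.011 ]
 [ 0.7268 -0.1824  0.011 ]
 [ 0.568  -0.1804  0.011 ]]
```

View pics/c0.png

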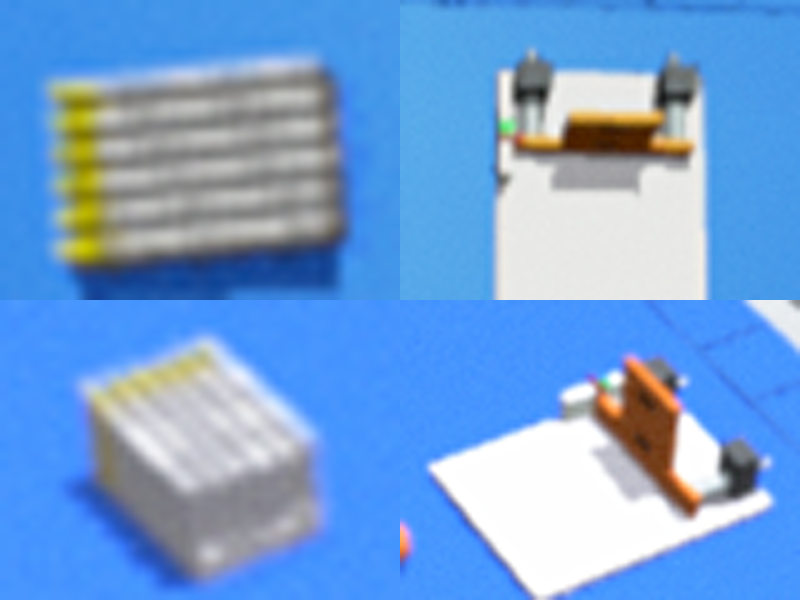

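The crop shows the fin tips up with the yellow end at left (top crop, fin-top corners about (48,85), (322,62), (338,238), (60,262)). The jig bed and the orange plate are clearly visible. Next I'll measure the heat sink corners in both views, the bed edges and the plate's top edge.

```bash
python3 - <<'E'
from h import *
np.set_printoptions(precision=4,suppress=True)
T=cv2.imread("pics/top0.png");S=cv2.imread("pics/side0.png")
f=lambda L,o,s:(np.array(L,float)+.5)/s-.5+o
t=f([(48,85),(322,62),(338,238),(60,262)],(220,222),10)
s=f([(82,83),(208,38),(318,138),(190,192)],(246,168),10)
for n,p,ls in(("top",t,((1,0),(2,3))),("side",s,((3,0),(2,1)))):
    w=onplane(n,p,.043)[:,:2]; e=[np.linalg.norm(w[i]-w[i-1]) for i in range(4)]
    ax=sum(w[b]-w[a] for a,b in ls); print(n,w.tolist(),'sides',np.array(e),'mid',w.mean(0),'z heading',np.degrees(np.arctan2(ax[1],ax[0])))
I=cv2.cvtColor(T,cv2.COLOR_BGR2GRAY).astype(float); sat=T[...,0].astype(float)-T[...,2]  # blue minus red
def edge(v,rev=False):  # subpixel half-level crossing
    h=(v.max()+v.min())/2; i=np.argmax((v[:-1]>h)!=(v[1:]>h)); return i+(h-v[i])/(v[i+1]-v[i])
L=[(346+edge(sat[y,346:362]),y) for y in range(174,204)]; Rr=[(388+edge(sat[y,388:404]),y) for y in range(174,204)]
B=[(x,200+edge(sat[200:214,x])) for x in range(358,392)]
for k,p in(("left",L),("right",Rr),("front",B)):
    w=onplane("top",p,.011)[:,:2].astype(np.float32); l=cv2.fitLine(w,cv2.DIST_HUBER,0,.01,.01).ravel(); print(k,l,np.degrees(np.arctan2(l[1],l[0])))
P=f([(165,113),(262,113),(165,124),(262,120)],(334,140),5); print('plate top corners z81 (back,back,front,front)\n',onplane("top",P,.081))
hs=cv2.cvtColor(T,cv2.COLOR_BGR2HSV)[155:175,350:400]; o=(hs[...,0]<22)&(hs[...,1]>120)
print(*(''.join('#' if a else '.' for a in q) for q in o),sep='\n')
E
```

```text
top [[0.4755922704170479, 0.3282482431852345], [0.4849225290687888, 0.2478705152520431], [0.4329797119749279, 0.23975770804704707], [0.4235086575672218, 0.3205177560227525]] sides [0.0527 0.0809 0.0526 0.0813] mid [0.4543 0.2841] z heading 96.65509361557503
side [[0.4254211046650967, 0.32298166705424247], [0.47585243060335203, 0.3274722577002984], [0.48702981413767876, 0.2516676892836489], [0.4354652399454064, 0.24362590592432753]] sides [0.08   0.0506 0.0766 0.0522] mid [0.4559 0.2864] z heading 97.78810984555354
left [ 1.      0.0005  0.6124 -0.052 ] 0.028830634
right [ 1.      0.0017  0.6271 -0.1837] 0.09827785
front [ 0.0084 -1.      0.5652 -0.1293] -89.519424
plate top corners z81 (back,back,front,front)
 [[ 0.6866 -0.0871  0.081 ]
 [ 0.6884 -0.1449  0.081 ]
 [ 0.6797 -0.0871  0.081 ]
 [ 0.6841 -0.1448  0.081 ]]
..................................................
..................................................
..................................................
..................................................
..................................................
..................................................
..................................................
...................................#..............
..................###################.............
..................##################..............
..................#################...............
.................##################...............
.......###.#.....##################...............
.......##################################.........
........##################################........
...............................#.#########........
..................................................
..................................................
..................................................
..................................................
```

```bash
cat >> h.py <<'E'
A=np.radians(45); G=np.array([-.004,0,.045])   # tool lean and grasp point in heat sink frame
X,Y,Z=np.eye(3)
RT=np.c_[np.cos(A)*Z+np.sin(A)*X,-Y,np.cos(A)*X-np.sin(A)*Z]  # tool axes in heat sink frame
def pick():
    h=np.radians(97.2);z=np.array([np.cos(h),np.sin(h),0]);x=-Z;M=np.c_[x,np.cross(z,x),z]
    return M,np.array([.455,.285,.023])-.04*z
JY=np.radians(.2);JO=np.array([.650,-.117,.003])
def place(dx=0,up=0,JY=JY):  # face dx (m) from unpressed plate, bottom `up` above bed
    J=R.from_euler('z',JY).as_matrix(); return J,JO+J@np.array([.030+dx-.02,0,.008+up])
def tool(hs,back=0):
    M,o=hs;T=M@RT; return T,o+M@G+T[:,2]*(-r.grip_depth-back)
def rel(T,p):
    s=r.get_state();C=R.from_quat(s['eef_rot']).as_matrix()
    print('target',p.round(4),'shift',(C.T@(p-s['tool_pos'])).round(4),'rot',R.from_matrix(C.T@T).as_rotvec().round(4))
def st():
    s=r.get_state();print('t',round(s['clock'],2),'q',s['q'].round(2),'p',s['tool_pos'].round(4),'F',s['contact_force'].round(2),'M',s['moment'].round(2),'op',round(s['opening'],3),'ff',s['finger_force'])
E
python3 -c "
from h import *
rel(*tool(pick(),.10)); rel(*tool(pick())); rel(*tool(place(-.04,.03)))"
echo '[[1,-0.3366,-0.1692,0.1538,0.4575,-0.6907,1.1082],[1,-0.3366,-0.1692,0.1538,0.4575,-0.6907,1.1082],[1,-0.3366,-0.1692,0.1538,0.4575,-0.6907,1.1082],[1,-0.3366,-0.1692,0.1538,0.4575,-0.6907,1.1082],[1,-0.3366,-0.1692,0.1538,0.4575,-0.6907,1.1082],[1,-0.3366,-0.1692,0.1538,0.4575,-0.6907,1.1082],[1,-0.3366,-0.1692,0.1538,0.4575,-0.6907,1.1082],[1,-0.3366,-0.1692,0.1538,0.4575,-0.6907,1.1082],[1,-0.3366,-0.1692,0.1538,0.4575,-0.6907,1.1082],[1,-0.3366,-0.1692,0.1538,0.4575,-0.6907,1.1082]]' | python3 steer.py 25; python3 -c "
from h import *
st();rel(*tool(pick(),.10)); rel(*tool(pick()))"
```

```text
clock: 1.1
tool_pos: [0.4478, 0.3465, 0.0824]
eef_rot: [0.612, 0.692, -0.254, 0.288]
contact_force: [-0.7, 0.9, -0.7]
opening: 1.002
finger_force: 0.0
t 1.1 q [-1.19  1.17  0.4   1.4   0.17  1.21 -0.9 ] p [0.4478 0.3465 0.0824] F [-0.68  0.88 -0.68] M [ 0.63  0.18 -0.05] op 1.002 ff 0.0
target [0.4472 0.347  0.0845] shift [-0.0011 -0.0006 -0.0018] rot [-0.0024  0.0026 -0.0023]
target [0.456  0.2768 0.0138] shift [-0.0008 -0.0003  0.0982] rot [-0.0024  0.0026 -0.0023]
```

```bash
echo '[[1,0,0,0.02,0,0,0],[1,0,0,0.04,0,0,0],[1,0,0,0.06,0,0,0],[1,0,0,0.075,0,0,0],[1,-0.001,0,0.085,0,0,0],[1,-0.001,0,0.092,0,0,0],[1,-0.001,0,0.097,0,0,0],[1,-0.001,0,0.097,0,0,0]]' | python3 steer.py; python3 -c "
from h import *
st();rel(*tool(pick()))
T=snapshot('top')[...,::-1];S=snapshot('side')[...,::-1]
c=lambda I,x,y:cv2.resize(I[y:y+60,x:x+80],(400,300),interpolation=cv2.INTER_CUBIC)
cv2.imwrite('pics/c1.png',np.hstack([c(T,200,205),c(S,226,150)]))"
```

```text
clock: 1.9
tool_pos: [0.4558, 0.2793, 0.0169]
eef_rot: [0.611, 0.693, -0.252, 0.286]
contact_force: [0.0, -0.3, -0.1]
opening: 1.0
finger_force: 0.0
t 1.9 q [-1.14  1.23  0.4   1.55  0.2   0.98 -0.92] p [0.4558 0.2793 0.0169] F [ 0.01 -0.26 -0.07] M [ 0.57  0.14 -0.06] op 1.0 ff 0.0
target [0.456  0.2768 0.0138] shift [ 0.0004 -0.0001  0.0039] rot [ 0.0004 -0.0019  0.0002]
```

View pics/c1.png

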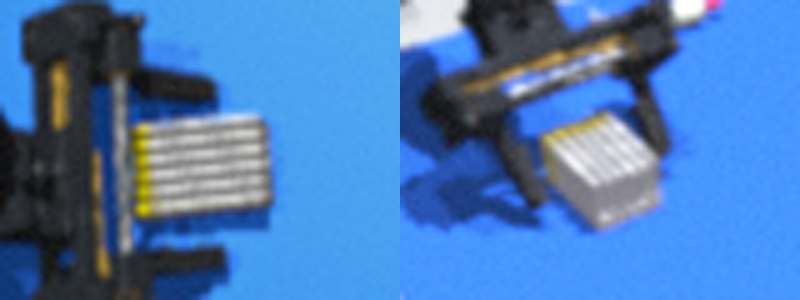

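The fingers straddle the heat sink symmetrically: left crop, finger tips at (215,90) and (225,258), sink between y = 118 and 217. Close now.

```bash
echo '[[1,0,0,0.003,0,0,0],[1,0,0,0.003,0,0,0],[0,0,0,0.003,0,0,0],[0,0,0,0.003,0,0,0],[0,0,0,0.003,0,0,0],[0,0,0,0.003,0,0,0],[0,0,0,0.003,0,0,0],[0,0,0,0.003,0,0,0],[0,0,0,0.003,0,0,0],[0,0,0,0.003,0,0,0]]' | python3 steer.py 35; python3 -c "
from h import *
st();rel(*tool(pick()))"
```

```text
clock: 3.0
tool_pos: [0.4565, 0.2772, 0.0149]
eef_rot: [0.611, 0.693, -0.252, 0.287]
contact_force: [0.8, -0.1, -0.7]
opening: 0.562
finger_force: 35.0
t 3.0 q [-1.14  1.23  0.4   1.56  0.2   0.97 -0.92] p [0.4565 0.2772 0.0149] F [ 0.85 -0.11 -0.66] M [ 0.71 -0.04  0.2 ] op 0.562 ff 34.999889018945396
target [0.456  0.2768 0.0138] shift [ 0.0005 -0.0006  0.001 ] rot [ 0.0009 -0.0018 -0.0006]
```

```bash
echo '[[0,-0.01,0,-0.01,0,0,0],[0,-0.03,0,-0.03,0,0,0],[0,-0.06,0,-0.06,0,0,0],[0,-0.09,0,-0.09,0,0,0],[0,-0.12,0,-0.12,0,0,0],[0,-0.14,0,-0.14,0,0,0],[0,-0.14,0,-0.14,0,0,0]]' | python3 steer.py; python3 -c "
from h import *
st();T,p=tool(place(-.06,.15));rel(T,p)"
```

```text
clock: 3.7
tool_pos: [0.4575, 0.2773, 0.2169]
eef_rot: [0.613, 0.693, -0.249, 0.287]
contact_force: [0.3, -0.0, -2.5]
opening: 0.564
finger_force: 35.0
t 3.7 q [-1.17  0.93  0.46  1.56  0.25  1.23 -0.81] p [0.4575 0.2773 0.2169] F [ 0.32 -0.01 -2.47] M [0.96 0.17 0.03] op 0.564 ff 34.99951035249978
target [ 0.6092 -0.1171  0.1928] shift [-0.2745  0.1014  0.3058] rot [-7.0000e-04  1.1404e+00  1.8330e+00]
```

```bash
echo '[[0,-0.02,0.01,0.02,0,0.08,0.12],[0,-0.05,0.02,0.055,0,0.15,0.24],[0,-0.08,0.03,0.09,0,0.23,0.36],[0,-0.11,0.04,0.12,0,0.31,0.49],[0,-0.14,0.05,0.155,0,0.38,0.61],[0,-0.165,0.06,0.185,0,0.46,0.73],[0,-0.19,0.07,0.21,0,0.53,0.85],[0,-0.21,0.08,0.235,0,0.61,0.98],[0,-0.23,0.085,0.255,0,0.68,1.1],[0,-0.245,0.09,0.27,0,0.76,1.22]]' | python3 steer.py; python3 -c "
from h import *
st();T,p=tool(place(-.06,.15));rel(T,p)"
```

```text
clock: 4.7
tool_pos: [0.5936, -0.075, 0.2013]
eef_rot: [0.939, 0.277, 0.171, 0.111]
contact_force: [7.3, 0.1, -1.5]
opening: 0.563
finger_force: 35.0
t 4.7 q [-0.14  0.61  0.2   2.1   0.04  0.04 -1.03] p [ 0.5936 -0.075   0.2013] F [ 7.33  0.07 -1.47] M [ 0.06 -0.17  0.08] op 0.563 ff 35.01088555902243
target [ 0.6092 -0.1171  0.1928] shift [-0.0134  0.0396  0.0186] rot [-0.0064  0.4119  0.6079]
```

```bash
cat > fk.py <<'E'
from h import *
import itertools
from scipy.optimize import least_squares
D=[([-1.2632,.6899,-.1945,1.5662,.1573,.9025,-.2151],[.16887,.60117,.23799],[.136436,.990649,-.000814,-.00007]),
([-1.19,1.17,.40,1.40,.17,1.21,-.90],[.4478,.3465,.0824],[.612,.692,-.254,.288]),
([-1.14,1.23,.40,1.56,.20,.97,-.92],[.4565,.2772,.0149],[.611,.693,-.252,.287]),
([-1.17,.93,.46,1.56,.25,1.23,-.81],[.4575,.2773,.2169],[.613,.693,-.249,.287])]
s=r.get_state(); D.append((s['q'],s['tool_pos'],s['eef_rot']))
Q=np.array([d[0] for d in D]);P=np.array([d[1] for d in D]);W=R.from_quat([d[2] for d in D])
def chain(q,sg):
    out=[];M=R.identity()
    for i in range(7):
        M=M*R.from_rotvec((Z if i%2==0 else Y)*q[i]*sg[i]); out.append(M)
    return out
if __name__=="__main__":
    np.set_printoptions(precision=4,suppress=True)
    res=[]
    for sg in itertools.product((1,-1),repeat=7):
        for tail in range(2):
            Rm=R.concatenate([chain(q,sg)[6] for q in Q]); C=(Rm.inv()*W); m=C.mean(); e=np.abs((m.inv()*C).magnitude()).max()
        res.append((e,sg,m.as_rotvec()))
    for e,sg,c in sorted(res,key=lambda a:a[0])[:4]:
        ch=[chain(q,sg) for q in Q]; Am=[];b=[]
        for k,c7 in zip(P,ch):  # unknowns: base height, along-z of upper, fore, tool; x-offset elbow
            Am.append(np.c_[Z,c7[1].apply(Z),c7[3].apply(Z),c7[6].apply(Z)]);b.append(k)
        Am=np.vstack(Am);b=np.hstack(b);x,_,rk,_=np.linalg.lstsq(Am,b,rcond=None)
        print(e,sg,c,x,rk,np.abs(Am@x-b).max())
E
python3 fk.py
```

```text
0.004620469398256043 (-1, 1, -1, 1, -1, 1, -1) [-0.0018  0.0019  1.5707] [0.4146 0.5494 0.3841 0.3554] 4 0.045521944029098496
0.2740405263554018 (-1, 1, -1, 1, 1, 1, -1) [ 0.0073 -0.2865  1.4042] [0.5994 0.3568 0.5874 0.2296] 4 0.12862406075043503
0.7856210177380107 (-1, -1, -1, -1, 1, 1, -1) [-1.3423 -0.5973  1.5872] [-0.2979 -0.1517 -0.6941 -0.0056] 4 0.23732988123976226
0.8598417735122447 (-1, 1, -1, -1, 1, -1, -1) [-1.3312  0.0092  1.365 ] [ 0.3905 -0.0151 -0.3564 -0.3324] 4 0.16223408184465515
```

```bash
cat >> fk.py <<'E'
SG=(-1,1,-1,1,-1,1,-1)
def cols(q,k):
    c=chain(q,SG); full=[Z,c[2].apply(Z),c[4].apply(Z),c[6].apply(Z),c[2].apply(X),c[4].apply(X),c[0].apply(X),c[5].apply(X),c[3].apply(X)]
    return np.c_[tuple(full[i] for i in k)]
if __name__=="__main__":
    for k in ([0,1,2,3,4],[0,1,2,3,8],[0,1,2,3,7],[0,1,2,3,6],[0,1,2,3,4,8],[0,1,2,3,8,7],[0,1,2,3,6,7],[0,1,2,3,4,8,7]):
        Am=np.vstack([cols(q,k) for q in Q]);b=P.ravel();x=np.linalg.lstsq(Am,b,rcond=None)[0];print(k,x,np.abs(Am@x-b).max())
E
python3 fk.py|tail -8
```

```text
[0, 1, 2, 3, 4] [ 0.3954  0.6005  0.4229  0.4039 -0.0807] 0.03781776611023458
[0, 1, 2, 3, 8] [0.4171 0.5927 0.384  0.3637 0.0396] 0.044804177416987945
[0, 1, 2, 3, 7] [0.4026 0.583  0.3874 0.3699 0.0266] 0.040459037297764844
[0, 1, 2, 3, 6] [ 0.3958  0.603   0.3896  0.3656 -0.0444] 0.048396099432356954
[0, 1, 2, 3, 4, 8] [ 0.39    0.6942  0.4416  0.4406 -0.1201  0.0629] 0.040515239937609956
[0, 1, 2, 3, 8, 7] [0.3863 0.7557 0.3931 0.4177 0.1005 0.0763] 0.038030684310604405
[0, 1, 2, 3, 6, 7] [ 0.3645  0.6911  0.3982  0.3975 -0.0651  0.0501] 0.040220426169402745
[0, 1, 2, 3, 4, 8, 7] [ 0.3861  0.7554  0.3949  0.4192 -0.0043  0.0999  0.0745] 0.03811502012865027
```

```bash
cat > fk2.py <<'E'
from fk import *
np.set_printoptions(precision=3,suppress=True)
def full(q):
    c=chain(q,SG); return np.c_[Z,c[2].apply(Z),c[4].apply(Z),c[6].apply(Z),c[0].apply(Y),c[2].apply(Y),c[4].apply(Y),c[0].apply(X),c[2].apply(X),c[4].apply(X),c[6].apply(X)]
B=np.stack([full(q) for q in Q])
if __name__=="__main__":
  out=[]
  for n in (5,6,7):
    for k in itertools.combinations(range(4,11),n-4):
        k=[0,1,2,3]+list(k);Am=B[:,:,k].reshape(-1,len(k));x=np.linalg.lstsq(Am,P.ravel(),rcond=None)[0];out.append((np.abs(Am@x-P.ravel()).max(),k,x))
  for o in sorted(out,key=lambda o:o[0]+.003*len(o[1]))[:8]:print(*o)
E
python3 fk2.py
```

```text
0.0013693866614176951 [0, 1, 2, 3, 4, 5] [ 0.344  0.565  0.343  0.326 -0.018 -0.028]
0.0017638021022718942 [0, 1, 2, 3, 4, 6] [ 0.344  0.564  0.34   0.33  -0.021 -0.025]
0.0060267621487582745 [0, 1, 2, 3, 5] [ 0.338  0.568  0.343  0.325 -0.046]
0.006602948791499724 [0, 1, 2, 3, 6] [ 0.336  0.567  0.338  0.332 -0.046]
0.0036506999846209753 [0, 1, 2, 3, 5, 7] [ 0.335  0.581  0.345  0.328 -0.045 -0.01 ]
0.0011136057843350727 [0, 1, 2, 3, 4, 5, 7] [ 0.343  0.567  0.343  0.326 -0.017 -0.029 -0.002]
0.0012630605691284907 [0, 1, 2, 3, 4, 5, 8] [ 0.344  0.567  0.345  0.328 -0.019 -0.027 -0.004]
0.0013690943223427024 [0, 1, 2, 3, 4, 5, 6] [ 0.344  0.565  0.343  0.326 -0.018 -0.028  0.   ]
```

```bash
cat > ik.py <<'E'
from fk2 import *
x0=np.linalg.lstsq(B[:,:,:6].reshape(-1,6),P.ravel(),rcond=None)[0]
C=R.from_rotvec(Z*np.pi/2)
LO=np.array([-3.01,-.46,-1.47,.13,-1,.04,-2.66])+.03;HI=np.array([3.01,2.08,1.51,2.56,4.14,2.09,2.66])-.03
def fk(q): return full(q)[:,:6]@x0,(chain(q,SG)[6]*C)
def ik(T,p,q0,reg=0.0,qr=None):
    def f(q):
        a,b=fk(q); e=[5*(a-p),(R.from_matrix(T).inv()*b).as_rotvec()]
        if reg:e.append(reg*(q-qr))
        return np.hstack(e)
    s=least_squares(f,np.clip(q0,LO+1e-3,HI-1e-3),bounds=(LO,HI)); return s.x,np.abs(f(s.x)[:6]).max()
E
python3 - <<'E'
from ik import *
import h
rng=np.random.default_rng(0); qc=r.get_state()['q']
for a in (45,60,75):
    A=np.radians(a); h.RT=np.c_[np.cos(A)*Z+np.sin(A)*X,-Y,np.cos(A)*X-np.sin(A)*Z]
    for flip in (1,-1):
        T,p=tool(place(.008)); T=T*np.array([flip,flip,1]); S=[]
        for i in range(60):
            q,e=ik(T,p,rng.uniform(LO,HI)); 
            if e<2e-3:S.append(q)
        S=np.array(S); print(a,flip,len(S))
        if len(S): S=S[np.argsort(S[:,4])];print(S[::max(1,len(S)//6)])
E
```

```text
Still running in the background as job /tmp/bash_jobs.1000/33be5faf2efb (pid 751). You'll get a notice when it ends.
```

```bash
cat /tmp/bash_jobs.1000/33be5faf2efb/stdout; cat /tmp/bash_jobs.1000/33be5faf2efb/stderr|tail -3; nproc; kill -- -$(cat /tmp/bash_jobs.1000/33be5faf2efb/pid)
```

```text
4
```

```bash
cat > path.py <<'E'
from ik import *
import sys
np.set_printoptions(precision=3,suppress=True)
w1=np.array([.05,.72,0,1.85,0,.55,-1.3])
T,p=tool(place(-.06,.12)); wE,e=ik(T,p,[.14,.95,.03,2.1,3.31,.9,1.56])
def pth(u): return w1+(wE-w1)*u
HS=np.array([[x,y,z] for x in(-.02,.02) for y in(-.025,.025) for z in(0,.08)])-G
def low(q):
    p,M=fk(q); g=p+M[:,2]*r.grip_depth; return (g+HS@(M@RT.T).T)[:,2].min()
def rows(us):
    s=r.get_state();C=R.from_quat(s['eef_rot']).as_matrix()
    for u in us:
        p,M=fk(pth(u)); print(u,(C.T@(p-s['tool_pos'])).round(3),R.from_matrix(C.T@M).as_rotvec().round(3))
if __name__=="__main__":
    st(); print(wE,e)
    if len(sys.argv)<2:
        for u in np.linspace(0,1,11): print(round(u,2),fk(pth(u))[0],fk(pth(u))[1][:,2],'low',low(pth(u)))
        print(np.linalg.norm(R.from_matrix(fk(pth(.5))[1].T@fk(pth(.52))[1]).as_rotvec())/.02)
    rows([float(a) for a in sys.argv[1:]] or [0])
E
python3 path.py
```

```text
t 4.7 q [-0.14  0.61  0.2   2.1   0.04  0.04 -1.03] p [ 0.594 -0.075  0.201] F [ 7.33  0.07 -1.47] M [ 0.06 -0.17  0.08] op 0.563 ff 35.01088555902243
[0.161 0.806 0.041 2.377 3.355 0.831 1.542] 5.551115123125783e-16
0.0 [ 0.562 -0.074  0.154] [ 0.022 -0.001 -1.   ] low 0.12383268497912156
0.1 [ 0.523 -0.139  0.146] [-0.053 -0.18  -0.982] low 0.11667838736089121
0.2 [ 0.5   -0.202  0.15 ] [-0.073 -0.355 -0.932] low 0.12672816344581697
0.3 [ 0.495 -0.258  0.161] [-0.036 -0.507 -0.861] low 0.13651331300310526
0.4 [ 0.508 -0.299  0.175] [ 0.055 -0.617 -0.785] low 0.14566043411869067
0.5 [ 0.533 -0.321  0.188] [ 0.188 -0.671 -0.717] low 0.1521935146416165
0.6 [ 0.566 -0.321  0.195] [ 0.343 -0.659 -0.67 ] low 0.15495850489427582
0.7 [ 0.597 -0.298  0.195] [ 0.497 -0.577 -0.649] low 0.1535302666597132
0.8 [ 0.619 -0.254  0.188] [ 0.623 -0.431 -0.653] low 0.1480923994316547
0.9 [ 0.625 -0.191  0.176] [ 0.699 -0.231 -0.677] low 0.13889980768990962
1.0 [ 0.609 -0.117  0.163] [ 0.707  0.002 -0.707] low 0.13100000000000006
5.941142044358563
0 [-0.037 -0.03   0.031] [ 0.251 -0.301  0.35 ]
```

```bash
echo '[[0,-0.01,-0.01,0.01,0.06,-0.08,0.09],[0,-0.02,-0.02,0.02,0.13,-0.15,0.17],[0,-0.03,-0.02,0.02,0.19,-0.23,0.26],[0,-0.037,-0.03,0.031,0.251,-0.301,0.35],[0,-0.037,-0.03,0.031,0.251,-0.301,0.35],[0,-0.037,-0.03,0.031,0.251,-0.301,0.35]]' | python3 steer.py | head -1; python3 path.py 0 .05 .1 .15 .2 .24
```

```text
clock: 5.3
t 5.3 q [-0.02  0.72  0.12  1.85 -0.14  0.55 -1.16] p [ 0.565 -0.073  0.156] F [ 0.36  0.05 -2.67] M [-0.03  0.19  0.02] op 0.565 ff 34.99994535930455
[0.161 0.806 0.041 2.377 3.355 0.831 1.542] 5.551115123125783e-16
0.0 [-0.003  0.001  0.001] [ 0.004 -0.004  0.008]
0.05 [-0.032  0.027  0.007] [-0.063 -0.076 -0.271]
0.1 [-0.057  0.055  0.009] [-0.117 -0.157 -0.55 ]
0.15 [-0.077  0.083  0.008] [-0.16  -0.246 -0.831]
0.2 [-0.093  0.111  0.005] [-0.191 -0.343 -1.11 ]
0.24 [-0.102  0.133  0.001] [-0.207 -0.426 -1.333]
```

```bash
echo '[[0,-0.016,0.013,0.003,-0.03,-0.04,-0.135],[0,-0.032,0.027,0.007,-0.06,-0.08,-0.27],[0,-0.045,0.041,0.008,-0.09,-0.12,-0.41],[0,-0.057,0.055,0.009,-0.12,-0.16,-0.55],[0,-0.067,0.069,0.009,-0.14,-0.2,-0.69],[0,-0.077,0.083,0.008,-0.16,-0.25,-0.83],[0,-0.085,0.097,0.007,-0.18,-0.29,-0.97],[0,-0.093,0.111,0.005,-0.19,-0.34,-1.11],[0,-0.102,0.133,0.001,-0.21,-0.43,-1.33],[0,-0.102,0.133,0.001,-0.21,-0.43,-1.33]]' | python3 steer.py | head -1; python3 path.py .24 .29 .34 .39 .44 .47
```

```text
clock: 6.3
t 6.3 q [-0.04  0.75  0.2   1.98  0.64  0.53 -0.46] p [ 0.495 -0.227  0.155] F [-0.7  -0.48 -1.93] M [ 0.52 -0.   -0.03] op 0.56 ff 34.997921492904425
[0.161 0.806 0.041 2.377 3.355 0.831 1.542] 5.551115123125783e-16
0.24 [0.002 0.001 0.001] [-0.     0.006 -0.001]
0.29 [-0.025 -0.     0.007] [-0.01  -0.079 -0.287]
0.34 [-0.049  0.003  0.011] [-0.011 -0.164 -0.573]
0.39 [-0.07   0.01   0.012] [-0.004 -0.249 -0.859]
0.44 [-0.086  0.02   0.011] [ 0.011 -0.335 -1.144]
0.47 [-0.094  0.028  0.01 ] [ 0.023 -0.387 -1.315]
```

Following the path well; continue.

```bash
echo '[[0,-0.012,0,0.003,0,-0.04,-0.14],[0,-0.025,0,0.007,-0.01,-0.08,-0.285],[0,-0.037,0.001,0.009,-0.01,-0.12,-0.43],[0,-0.049,0.003,0.011,-0.01,-0.16,-0.57],[0,-0.06,0.006,0.012,-0.01,-0.2,-0.715],[0,-0.07,0.01,0.012,0,-0.25,-0.86],[0,-0.078,0.015,0.012,0,-0.29,-1.0],[0,-0.086,0.02,0.011,0.01,-0.335,-1.145],[0,-0.094,0.028,0.01,0.02,-0.39,-1.315],[0,-0.094,0.028,0.01,0.02,-0.39,-1.315]]' | python3 steer.py | head -1; python3 path.py .47 .52 .57 .62 .67 .7
```

```text
clock: 7.3
t 7.3 q [-0.1   0.8   0.35  2.11  1.6   0.44 -0.02] p [ 0.525 -0.313  0.183] F [-0.59 -0.26 -3.52] M [ 0.92  0.26 -0.  ] op 0.562 ff 34.999078013934195
[0.161 0.806 0.041 2.377 3.355 0.831 1.542] 5.551115123125783e-16
0.47 [ 0.    -0.004  0.001] [0.006 0.004 0.002]
0.52 [-0.016 -0.008  0.003] [ 0.029 -0.072 -0.284]
0.57 [-0.032 -0.008  0.003] [ 0.057 -0.148 -0.569]
0.62 [-0.049 -0.001  0.001] [ 0.092 -0.227 -0.851]
0.67 [-0.063  0.01  -0.004] [ 0.134 -0.309 -1.13 ]
0.7 [-0.071  0.02  -0.008] [ 0.164 -0.36  -1.295]
```

```bash
echo '[[0,-0.008,-0.006,0.002,0.015,-0.035,-0.14],[0,-0.016,-0.008,0.003,0.03,-0.07,-0.285],[0,-0.024,-0.008,0.003,0.04,-0.11,-0.43],[0,-0.032,-0.008,0.003,0.06,-0.15,-0.57],[0,-0.04,-0.005,0.002,0.075,-0.19,-0.71],[0,-0.049,-0.001,0.001,0.09,-0.23,-0.85],[0,-0.056,0.004,-0.001,0.11,-0.27,-0.99],[0,-0.063,0.01,-0.004,0.135,-0.31,-1.13],[0,-0.071,0.02,-0.008,0.165,-0.36,-1.295],[0,-0.071,0.02,-0.008,0.165,-0.36,-1.295]]' | python3 steer.py | head -1; python3 path.py .7 .75 .8 .85 .9 .93
```

```text
clock: 8.3
t 8.3 q [-0.04  0.81  0.31  2.23  2.55  0.63  0.42] p [ 0.597 -0.297  0.194] F [-0.24  1.08 -2.58] M [ 0.94  0.81 -0.  ] op 0.564 ff 34.99902796000242
[0.161 0.806 0.041 2.377 3.355 0.831 1.542] 5.551115123125783e-16
0.7 [ 0.001 -0.001 -0.   ] [ 0.002 -0.001  0.   ]
0.75 [-0.022 -0.008 -0.003] [ 0.061 -0.075 -0.274]
0.8 [-0.047 -0.011 -0.01 ] [ 0.133 -0.147 -0.544]
0.85 [-0.076 -0.01  -0.021] [ 0.218 -0.216 -0.808]
0.9 [-0.106 -0.004 -0.035] [ 0.318 -0.283 -1.064]
0.93 [-0.124  0.002 -0.046] [ 0.387 -0.322 -1.213]
```

```bash
echo '[[0,-0.011,-0.004,-0.001,0.03,-0.04,-0.14],[0,-0.022,-0.008,-0.003,0.06,-0.075,-0.275],[0,-0.035,-0.01,-0.006,0.095,-0.11,-0.41],[0,-0.047,-0.011,-0.01,0.133,-0.147,-0.544],[0,-0.061,-0.011,-0.015,0.175,-0.18,-0.675],[0,-0.076,-0.01,-0.021,0.218,-0.216,-0.808],[0,-0.091,-0.007,-0.028,0.27,-0.25,-0.935],[0,-0.106,-0.004,-0.035,0.318,-0.283,-1.064],[0,-0.124,0.002,-0.046,0.387,-0.322,-1.213],[0,-0.124,0.002,-0.046,0.387,-0.322,-1.213]]' | python3 steer.py | head -1; python3 path.py .93 1
```

```text
clock: 9.3
t 9.3 q [-0.02  0.84  0.34  2.35  3.35  0.85  1.05] p [ 0.623 -0.171  0.171] F [ 0.48 -0.27 -2.12] M [0.26 1.23 0.01] op 0.565 ff 34.99898293521255
[0.161 0.806 0.041 2.377 3.355 0.831 1.542] 5.551115123125783e-16
0.93 [-0.    -0.001 -0.   ] [ 0.003 -0.001 -0.001]
1.0 [-0.033 -0.044 -0.013] [ 0.166 -0.046 -0.351]
```

```bash
echo '[[0,-0.01,-0.015,-0.004,0.06,-0.015,-0.12],[0,-0.022,-0.03,-0.009,0.11,-0.03,-0.24],[0,-0.033,-0.044,-0.013,0.166,-0.046,-0.351],[0,-0.033,-0.044,-0.013,0.166,-0.046,-0.351],[0,-0.033,-0.044,-0.013,0.166,-0.046,-0.351]]' | python3 steer.py | head -1; python3 -c "
from h import *
st();rel(*tool(place(-.06,.12)));rel(*tool(place(-.03,.004)))
T=snapshot('top')[...,::-1];S=snapshot('side')[...,::-1]
cv2.imwrite('pics/t2.png',T);cv2.imwrite('pics/s2.png',S)
c=lambda I,x,y:cv2.resize(I[y:y+90,x:x+80],(400,450),interpolation=cv2.INTER_CUBIC)
cv2.imwrite('pics/c2.png',np.hstack([c(T,334,140),c(S,334,170)]))"
```

```text
clock: 9.8
t 9.8 q [-0.02  0.85  0.36  2.38  3.57  0.93  1.26] p [ 0.6108 -0.1203  0.1639] F [ 0.99 -0.44 -2.25] M [-0.01  1.2  -0.04] op 0.563 ff 34.99976000748575
target [ 0.6092 -0.1171  0.1628] shift [-0.0019 -0.0031 -0.0003] rot [ 0.0057 -0.0047 -0.0055]
target [ 0.6392 -0.117   0.0468] shift [-0.0632 -0.0034  0.1026] rot [ 0.0057 -0.0047 -0.0055]
```

View pics/c2.png

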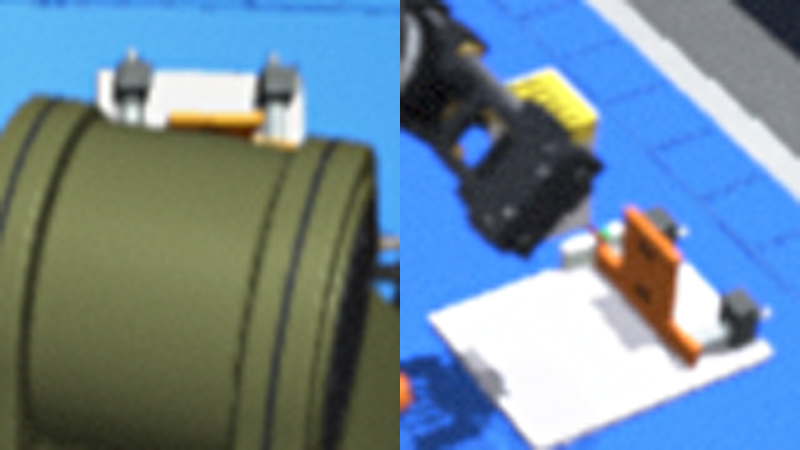

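The side crop shows the heat sink upright with its yellow end up (back corner near (550,68), right corner near (598,112) in the crop), and the jig undisturbed. I'll compare those corners with where the grasp model puts them.

```bash
python3 -c "
from h import *
np.set_printoptions(precision=4,suppress=True)
s=r.get_state();C=R.from_quat(s['eef_rot']).as_matrix();M=C@RT.T;o=s['tool_pos']+C[:,2]*r.grip_depth-M@G
print('hs origin',o);print(M)
K=[(-.02,-.025,.08),(-.02,.025,.08),(.02,.025,.08),(.02,-.025,.08),(.02,-.025,.066),(.02,-.025,0),(.02,.025,.066)]
W=[o+M@np.array(k) for k in K]
print(np.c_[K,(proj('side',W)-[334,170]+.5)*5-.5+[400,0]])
uv=(np.array([(550,68),(598,112)])-[400,0]+.5)/5-.5+[334,170]
print(onplane('side',uv,W[2][2]),W[2],W[3])
I=cv2.imread('pics/s2.png');I=I[180:212,345:380];h=cv2.cvtColor(I,cv2.COLOR_BGR2HSV);m=(h[...,0]>18)&(h[...,0]<36)&(h[...,1]>110)
print(*(''.join('#' if a else '.' for a in q) for q in m),sep='\n')
"
```

```text
hs origin [ 0.6019 -0.12    0.1321]
[[ 1.      0.0025 -0.0051]
 [-0.0025  1.      0.0005]
 [ 0.0051 -0.0005  1.    ]]
[[ -0.02    -0.025    0.08   538.081  137.5256]
 [ -0.02     0.025    0.08   492.1911  89.2121]
 [  0.02     0.025    0.08   552.8434  69.0715]
 [  0.02    -0.025    0.08   599.829  116.275 ]
 [  0.02    -0.025    0.066  598.4757 136.0874]
 [  0.02    -0.025    0.     592.2727 225.9292]
 [  0.02     0.025    0.066  551.8487  88.6742]]
[[ 0.6207 -0.0933  0.2122]
 [ 0.6227 -0.1412  0.2122]] [ 0.6216 -0.095   0.2122] [ 0.6214 -0.145   0.2122]
...................................
...................................
...................................
...................................
...................................
.................###...............
..............#######..............
............##########.............
............###########............
.............###########...........
................#########..........
..................########.........
...................########........
......#.............########.......
.....................#######.......
......................#####........
.......................####........
.......................####........
...................................
...................................
#..................................
...................................
...................................
...................................
...................................
...................................
...................................
...................................
...................................
...................................
...................................
...................................
```

```bash
python3 -c "
from h import *
np.set_printoptions(precision=4,suppress=True)
J=R.from_euler('z',JY).as_matrix()
K=[(.03,.028,.078),(.03,-.028,.078),(.03,-.056,.028),(.03,-.056,.008),(-.085,.065,.008),(-.085,-.065,.008)]
print((proj('side',[JO+J@np.array(k) for k in K])-[334,170]+.5)*5-.5)
I=cv2.imread('pics/s2.png')[200:246,364:404]
cv2.imwrite('pics/c3.png',cv2.resize(I,(480,552),interpolation=cv2.INTER_CUBIC))
print(((proj('side',[JO+J@np.array(k) for k in K])-[364,200]+.5)*12-.5))
"
```

```text
[[218.5016 208.3664]
 [269.2628 260.9496]
 [288.4684 349.6455]
 [285.6635 373.3764]
 [ 25.4534 316.3267]
 [132.7596 447.4633]]
[[ 165.1038  140.7793]
 [ 286.9308  266.979 ]
 [ 333.0241  479.8493]
 [ 326.2925  536.8033]
 [-298.2118  399.884 ]
 [ -40.677   714.612 ]]
```

View pics/c3.png

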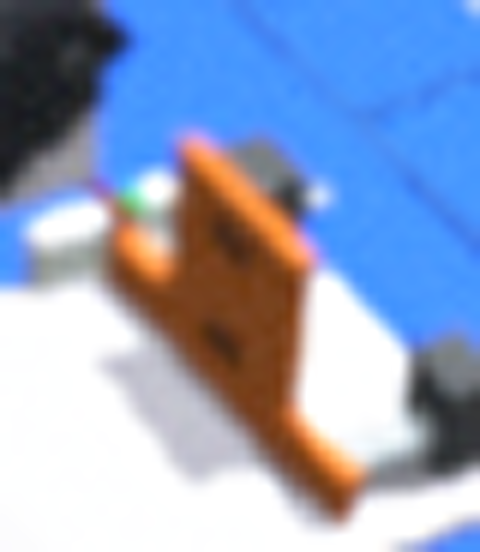

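The picture shows the plate's top corners at (180,148) and (302,275). That is about 1 px right of the prediction, so the plate centre lies a few mm further right than the top view said. I'll aim for a compromise of y = -0.1185, lower in front of the plate, and then compare edges directly.

```bash
sed -i 's/\.650,-\.117,\.003/.650,-.1185,.003/' h.py; echo '[[0,-0.01,-0.001,0.017,0.006,-0.005,-0.005],[0,-0.02,-0.002,0.034,0.006,-0.005,-0.005],[0,-0.032,-0.002,0.051,0.006,-0.005,-0.005],[0,-0.042,-0.002,0.068,0.006,-0.005,-0.005],[0,-0.052,-0.002,0.085,0.006,-0.005,-0.005],[0,-0.058,-0.002,0.094,0.006,-0.005,-0.005],[0,-0.063,-0.002,0.101,0.006,-0.005,-0.005],[0,-0.063,-0.002,0.101,0.006,-0.005,-0.005],[0,-0.063,-0.002,0.101,0.006,-0.005,-0.005],[0,-0.063,-0.002,0.101,0.006,-0.005,-0.005]]' | python3 steer.py; python3 -c "
from h import *
st();rel(*tool(place(-.03,.006)));rel(*tool(place(-.03,.0)))
T=snapshot('top')[...,::-1];S=snapshot('side')[...,::-1]
cv2.imwrite('pics/t4.png',T);cv2.imwrite('pics/s4.png',S)
cv2.imwrite('pics/c4.png',np.hstack([cv2.resize(T[130:190,330:410],(400,300)),cv2.resize(S[195:255,340:420],(400,300),interpolation=cv2.INTER_CUBIC)]))"
```

```text
clock: 10.9
tool_pos: [0.6381, -0.1173, 0.0486]
eef_rot: [0.924, 0.004, 0.383, -0.001]
contact_force: [0.7, 0.5, -2.3]
opening: 0.567
finger_force: 35.0
t 10.9 q [-0.02  1.12  0.32  2.29  3.48  1.1   1.3 ] p [ 0.6381 -0.1173  0.0486] F [ 0.72  0.5  -2.26] M [-0.05  1.15  0.04] op 0.567 ff 34.999746372923255
target [ 0.6392 -0.1185  0.0488] shift [0.0009 0.0012 0.0006] rot [-0.0032 -0.0002  0.0039]
target [ 0.6392 -0.1185  0.0428] shift [-0.0033  0.0012  0.0049] rot [-0.0032 -0.0002  0.0039]
```

View pics/c4.png

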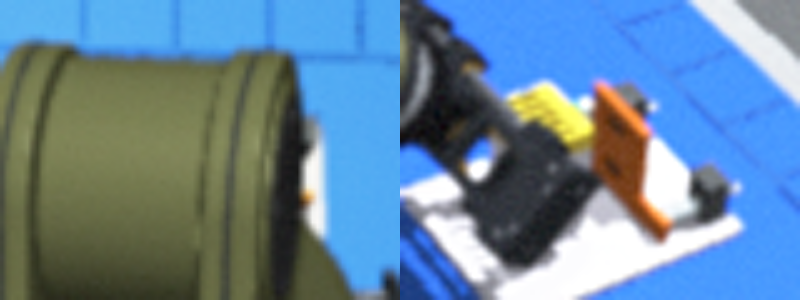

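The side crop shows the yellow top (far corner near (545,82), right corner near (596,128)) just in front of the plate (top corners near (597,83) and (650,133)); the top view is hidden by the forearm. I'll compare lateral positions within the same camera.

```bash
cat > cmp.py <<'E'
from h import *
import sys
np.set_printoptions(precision=4,suppress=True)
s=r.get_state();C=R.from_quat(s['eef_rot']).as_matrix();M=C@RT.T;o=s['tool_pos']+C[:,2]*r.grip_depth-M@G
S=snapshot('side')
h=cv2.cvtColor(S,cv2.COLOR_RGB2HSV); y,x,H,Wd=195,340,60,80
hh=h[y:y+H,x:x+Wd]
ye=((hh[...,0]>=20)&(hh[...,0]<36)&(hh[...,1]>100)&(hh[...,2]>110)).astype(np.uint8)
orr=((hh[...,0]<17)&(hh[...,1]>110)&(hh[...,2]>60)).astype(np.uint8)
W=[o+M@np.array(k) for k in((.02,.025,.08),(.02,-.025,.08))]
print('model hs top corners',W,'px',proj('side',W).ravel()); J=JO+np.array([.03,0,.078])
print('plate model px',proj('side',[J+[0,.028,0],J-[0,.028,0]]).ravel())
for a,b in zip(ye,orr): print(''.join('y' if p else 'o' if q else '.' for p,q in zip(a,b))[15:60])
E
python3 cmp.py | head -46; python3 -c "
from h import *
f=lambda L:(np.array(L,float)+.5)/5-.5+[340-80,195]
print(onplane('side',f([(545,82),(596,128)]),.0955),onplane('side',f([(597,83),(650,135)]),.081))"
```

```text
model hs top corners [array([ 0.6487, -0.0921,  0.0967]), array([ 0.6491, -0.1421,  0.0967])] px [369.5508 211.0222 378.6369 220.5129]
plate model px [377.609  211.5577 387.7229 222.1105]
.............................................
.............................................
.............................................
.............................................
.............................................
.............................................
.............................................
.............................................
.............................................
.............................................
.............................................
.............................................
.............................................
.............................................
.............................................
.............................................
.............................................
.........................o...................
............yyyy.........ooo.................
.........yyyyyyyy........oooo.........
[... 569 characters left out ...]
...............oooooooooo...........
........................oooooooooo...........
........................oooooooooo...........
.........................ooooooooo...........
..........................ooooooo............
...........................oooooo............
............................ooooo............
.............................ooooo...........
..............................ooooo..........
...............................ooooo.........
................................ooooo........
................................oooooo.......
[[ 0.64704188 -0.0894232   0.0955    ]
 [ 0.65118306 -0.13997239  0.0955    ]] [[ 0.6847256  -0.09108894  0.081     ]
 [ 0.68628183 -0.14724453  0.081     ]]
```

```bash
echo '[[0,-0.001,0.001,0.002,-0.003,0,0.004],[0,-0.002,0.001,0.003,-0.003,0,0.004],[0,-0.002,0.001,0.003,-0.003,0,0.004],[0,-0.002,0.001,0.003,-0.003,0,0.004]]' | python3 steer.py|sed -n 2,4p;  echo '[[0,-0.0007,0,0.0007,0,0,0],[0,-0.0007,0,0.0007,0,0,0],[0,-0.0007,0,0.0007,0,0,0]]' | python3 steer.py|sed -n 2,4p;echo '[[0,-0.0007,0,0.0007,0,0,0],[0,-0.0007,0,0.0007,0,0,0],[0,-0.0007,0,0.0007,0,0,0]]' | python3 steer.py|sed -n 2,4p; python3 -c "
from h import *
st();rel(*tool(place(-.03,0)))"
```

```text
tool_pos: [0.6387, -0.118, 0.044]
eef_rot: [0.924, 0.002, 0.382, -0.001]
contact_force: [0.2, -0.3, -3.1]
tool_pos: [0.6387, -0.118, 0.0431]
eef_rot: [0.924, 0.002, 0.382, -0.001]
contact_force: [0.6, 0.2, -3.1]
tool_pos: [0.6387, -0.118, 0.0421]
eef_rot: [0.924, 0.002, 0.382, -0.001]
contact_force: [0.1, -0.3, -2.6]
t 12.05 q [-0.02  1.13  0.32  2.29  3.47  1.1   1.3 ] p [ 0.6387 -0.118   0.0421] F [ 0.08 -0.28 -2.57] M [-0.    1.12  0.05] op 0.562 ff 34.99980503227562
target [ 0.6392 -0.1185  0.0428] shift [ 0.0009  0.0005 -0.0001] rot [-0.0009  0.0008  0.0002]
```

```bash
for i in 1 2 3; do :; done; echo '[[0,-0.0007,0,0.0007,0,0,0],[0,-0.0007,0,0.0007,0,0,0],[0,-0.0007,0,0.0007,0,0,0]]' | python3 steer.py|sed -n '2p;4p';echo '[[0,-0.0007,0,0.0007,0,0,0],[0,-0.0007,0,0.0007,0,0,0],[0,-0.0007,0,0.0007,0,0,0]]' | python3 steer.py|sed -n '2p;4p'
```

```text
tool_pos: [0.6387, -0.118, 0.042]
contact_force: [-4.6, 1.0, 5.7]
tool_pos: [0.6387, -0.118, 0.042]
contact_force: [-7.4, 1.8, 12.2]
```

```bash
echo '[[0,0.0016,0,-0.0016,0,0,0],[0,0.0046,0.0015,0.0014,0,0,0],[0,0.0076,0.0015,0.0044,0,0,0],[0,0.0106,0.0015,0.0074,0,0,0],[0,0.0136,0.0015,0.0104,0,0,0],[0,0.0156,0.0015,0.0124,0,0,0],[0,0.0186,0.0015,0.0154,0,0,0],[0,0.0186,0.0015,0.0154,0,0,0],[0,0.0186,0.0015,0.0154,0,0,0]]' | python3 steer.py|sed -n '1,4p'; python3 -c "
from h import *
st();rel(*tool(place(-.005,0)))
S=snapshot('side')[...,::-1]
cv2.imwrite('pics/s5.png',S)
cv2.imwrite('pics/c5.png',cv2.resize(S[202:242,350:400],(750,600),interpolation=cv2.INTER_CUBIC))"
```

```text
clock: 13.55
tool_pos: [0.6627, -0.1194, 0.0423]
eef_rot: [0.924, 0.002, 0.382, -0.001]
contact_force: [-0.6, 0.0, -2.9]
t 13.55 q [-0.02  1.12  0.32  2.22  3.48  1.02  1.27] p [ 0.6627 -0.1194  0.0423] F [-0.55  0.02 -2.9 ] M [-0.05  1.09  0.02] op 0.563 ff 34.999837330542505
target [ 0.6642 -0.1185  0.0428] shift [ 0.0014 -0.0009  0.0008] rot [-0.0009  0.001   0.0002]
```

View pics/c5.png

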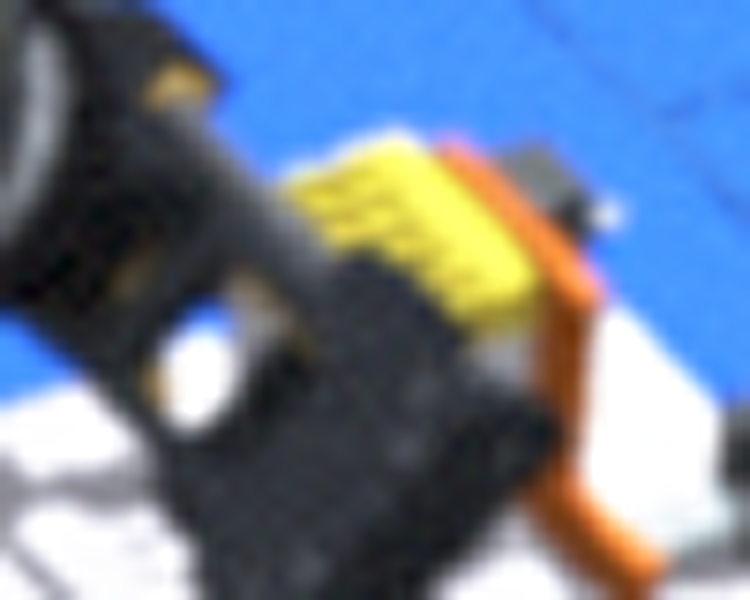

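The crop shows the yellow top's flat-side corners at about (405,132) and (540,275). The plate's top strip runs from about (437,150) to (577,302) at the front and from (458,137) to (602,288) at the back.

```bash
python3 -c "
from h import *
np.set_printoptions(precision=4,suppress=True)
f=lambda L:(np.array(L,float)+.5)/15-.5+[350,202]
print(onplane('side',f([(405,132),(540,275)]),.091),onplane('side',f([(437,150),(577,302),(458,137),(602,288)]),.081))
s=r.get_state();C=R.from_quat(s['eef_rot']).as_matrix();M=C@RT.T;o=s['tool_pos']+C[:,2]*r.grip_depth-M@G
W=[o+M@np.array(k) for k in((.02,.025,.08),(.02,-.025,.08))];print(W,(proj('side',W)-[350,202]+.5)*15-.5)
"
```

```text
[[ 0.6732 -0.0938  0.091 ]
 [ 0.6728 -0.144   0.091 ]] [[ 0.6829 -0.0919  0.081 ]
 [ 0.6819 -0.1452  0.081 ]
 [ 0.689  -0.0905  0.081 ]
 [ 0.6887 -0.144   0.081 ]]
[array([ 0.6733, -0.0944,  0.0905]), array([ 0.6735, -0.1444,  0.0905])] [[406.9191 135.4765]
 [543.6286 276.9486]]
```

```bash
echo '[[0,0.0014,-0.001,0.0014,0,0,0],[0,0.0028,-0.001,0.0028,0,0,0],[0,0.0035,-0.001,0.0035,0,0,0],[0,0.0035,-0.001,0.0035,0,0,0]]' | python3 steer.py|sed -n '2,4p'; for k in 1; do echo '[[0,0.0007,0,0.0007,0,0,0],[0,0.0014,0,0.0014,0,0,0],[0,0.0014,0,0.0014,0,0,0]]' | python3 steer.py|sed -n '2p;4p'; done
```

```text
tool_pos: [0.6679, -0.1183, 0.0425]
eef_rot: [0.924, 0.002, 0.382, -0.001]
contact_force: [-0.3, 0.5, -2.5]
tool_pos: [0.6698, -0.1184, 0.0424]
contact_force: [-0.9, -0.2, -2.9]
```

```bash
echo '[[0,0.0007,0,0.0007,0,0,0],[0,0.0014,0,0.0014,0,0,0],[0,0.0014,0,0.0014,0,0,0]]' | python3 steer.py|sed -n '2p;4p'; echo '[[0,0.0007,0,0.0007,0,0,0],[0,0.0014,0,0.0014,0,0,0],[0,0.0014,0,0.0014,0,0,0]]' | python3 steer.py|sed -n '2p;4p'; python3 -c "from h import *;st()"
```

```text
tool_pos: [0.6719, -0.1183, 0.0425]
contact_force: [-0.4, 0.4, -2.0]
tool_pos: [0.6736, -0.1184, 0.0424]
contact_force: [0.0, -0.6, -3.0]
t 14.9 q [-0.03  1.12  0.32  2.19  3.48  0.99  1.26] p [ 0.6736 -0.1184  0.0424] F [ 0.02 -0.57 -3.03] M [-0.    1.19  0.01] op 0.563 ff 34.999772286973894
```

```bash
echo '[[0,0.0003,0,0.0011,0,0,0],[0,0.0003,0,0.0011,0,0,0],[0,0.0003,0,0.0011,0,0,0]]' | python3 steer.py|sed -n '2p;4p'; echo '[[0,0.0007,0,0.0007,0,0,0],[0,0.0007,0,0.0007,0,0,0],[0,0.0007,0,0.0007,0,0,0]]' | python3 steer.py|sed -n '2p;4p';echo '[[0,0.0007,0,0.0007,0,0,0],[0,0.0007,0,0.0007,0,0,0],[0,0.0007,0,0.0007,0,0,0]]' | python3 steer.py|sed -n '2p;4p'
```

```text
tool_pos: [0.6739, -0.1185, 0.042]
contact_force: [-5.1, 0.9, 2.9]
tool_pos: [0.6746, -0.1184, 0.042]
contact_force: [-7.1, 2.0, 4.9]
tool_pos: [0.6753, -0.1185, 0.042]
contact_force: [-6.9, 1.0, 5.1]
```

```bash
echo '[[0,0.0005,0,-0.0005,0,0,0],[0,0.0005,0,-0.0005,0,0,0],[0,0.0005,0,-0.0005,0,0,0]]' | python3 steer.py|sed -n '2p;4p'; echo '[[0,0.0007,0,0.0007,0,0,0],[0,0.0007,0,0.0007,0,0,0],[0,0.0007,0,0.0007,0,0,0]]' | python3 steer.py|sed -n '2p;4p'; python3 -c "from h import *;st();rel(*tool(place(0)))"
```

```text
tool_pos: [0.6755, -0.1184, 0.042]
contact_force: [-5.3, 0.1, 1.3]
tool_pos: [0.6764, -0.1185, 0.0421]
contact_force: [-6.0, 0.7, 0.5]
t 16.4 q [-0.03  1.12  0.31  2.18  3.48  0.98  1.25] p [ 0.6764 -0.1185  0.0421] F [-6.04  0.73  0.53] M [0.04 1.34 0.02] op 0.565 ff 34.99970516189933
target [ 0.6692 -0.1184  0.0428] shift [-0.0046 -0.     -0.0056] rot [-0.0005  0.0031 -0.0003]
```

```bash
echo '[[0,0.0004,0,0.0004,0,0,0],[0,0.0008,0,0.0007,0,0,0],[0,0.0011,0,0.001,0,0,0],[0,0.0015,0,0.0013,0,0,0],[0,0.0015,0,0.0013,0,0,0],[0,0.0015,0,0.0013,0,0,0]]' | python3 steer.py|sed -n '2p;4p'; echo '[[0,0.0004,0,0.0004,0,0,0],[0,0.0007,0,0.0007,0,0,0],[0,0.0011,0,0.0011,0,0,0],[0,0.0014,0,0.0014,0,0,0],[0,0.0014,0,0.0014,0,0,0],[0,0.0014,0,0.0014,0,0,0]]' | python3 steer.py|sed -n '2p;4p'; python3 -c "
from h import *;st();rel(*tool(place(0)))
S=snapshot('side')[...,::-1]
cv2.imwrite('pics/s6.png',S)
cv2.imwrite('pics/c6.png',cv2.resize(S[202:242,350:400],(750,600),interpolation=cv2.INTER_CUBIC))"
```

```text
tool_pos: [0.6779, -0.1184, 0.042]
contact_force: [-6.3, 0.7, 2.0]
tool_pos: [0.6795, -0.1184, 0.0421]
contact_force: [-8.7, 1.3, 3.5]
t 17.6 q [-0.03  1.11  0.31  2.17  3.48  0.97  1.25] p [ 0.6795 -0.1184  0.0421] F [-8.67  1.32  3.49] M [0.06 1.47 0.15] op 0.563 ff 34.999999213032424
target [ 0.6692 -0.1184  0.0428] shift [-0.0068 -0.0001 -0.0078] rot [-0.0004  0.0045 -0.0005]
```

View pics/c6.png

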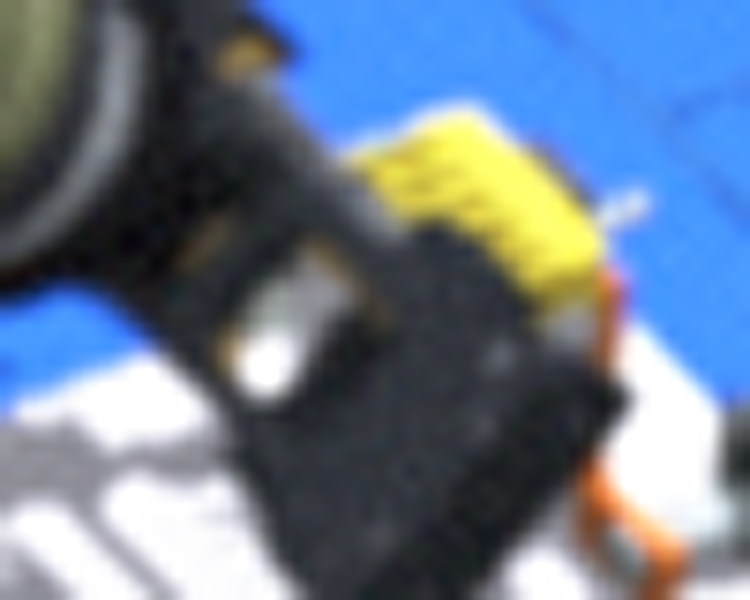

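The crop shows the flat-side corners of the yellow top at about (475,103) and (605,240). The plate has been pushed back behind it: its right wing end moved from about (655,565) to (685,555) and the guide rod now shows at (630,205). I'll measure the wing's shift.

```bash
cat > wing.py <<'E'
from h import *
from glob import glob
def wing(I):  # rightmost wing end: subpixel centroid of orange in the wing-end window
    I=I[226:250,382:404].astype(float); w=np.clip(I[...,2]-I[...,0]-60,0,None); w[:8]=0
    return I,w
def edge(I):
    I=cv2.resize(I[224:250,384:404],None,fx=10,fy=10,interpolation=cv2.INTER_CUBIC).astype(int)
    m=(I[...,2]-I[...,0]>70); m[:90]=False; ys,xs=np.nonzero(m); i=np.argsort(xs)[-150:]
    return xs[i].mean()/10+384,ys[i].mean()/10+224
S=snapshot('side')[...,::-1].copy(); cv2.imwrite('pics/now.png',S)
P=JO+np.array([.03,-.056,.02]);g=(proj('side',[P+[.01,0,0]])-proj('side',[P]))[0]/10  # px per mm in x
e0=np.array(edge(cv2.imread('pics/s4.png')))
for n in('pics/s2.png','pics/s4.png','pics/s5.png','pics/s6.png','pics/now.png'):
    e=np.array(edge(cv2.imread(n))); print(n,e.round(2),'mm',((e-e0)@g/(g@g)).round(2))
E
echo '[[0,0.0007,0,0.0001,0,0,0],[0,0.0012,0,0.0006,0,0,0],[0,0.0017,0,0.0011,0,0,0],[0,0.0017,0,0.0011,0,0,0],[0,0.0017,0,0.0011,0,0,0]]' | python3 steer.py|sed -n '2p;4p'; python3 wing.py
```

```text
tool_pos: [0.6811, -0.1185, 0.042]
contact_force: [-8.8, 1.8, 0.7]
pics/s2.png [393.81 239.69] mm 0.0
pics/s4.png [393.82 239.72] mm 0.0
pics/s5.png [393.81 239.65] mm 0.07
pics/s6.png [395.24 239.23] mm 5.12
pics/now.png [395.75 238.95] mm 7.1
```

```bash
echo '[[0,0.0007,0,0.0005,0,0,0],[0,0.0007,0,0.0005,0,0,0],[0,0.0007,0,0.0005,0,0,0],[0,0.0007,0,0.0005,0,0,0],[0,0.0007,0,0.0005,0,0,0],[0,0.0007,0,0.0005,0,0,0]]' | python3 steer.py; python3 wing.py|tail -1; python3 -c "
from h import *
np.set_printoptions(precision=4,suppress=True)
st();rel(*tool(place(.008)))
S=cv2.imread('pics/now.png');T=snapshot('top')[...,::-1]
cv2.imwrite('pics/c7.png',np.hstack([cv2.resize(T[120:300,160:500],(400,300)),cv2.resize(S[200:245,345:405],(400,300),interpolation=cv2.INTER_CUBIC)]))"
```

```text
clock: 18.8
tool_pos: [0.6817, -0.1184, 0.0421]
eef_rot: [0.925, 0.001, 0.38, -0.001]
contact_force: [-8.6, 0.8, 2.1]
opening: 0.567
finger_force: 35.0
pics/now.png [395.96 238.9 ] mm 7.85
t 18.85 q [-0.03  1.11  0.31  2.16  3.49  0.96  1.25] p [ 0.6818 -0.1184  0.0421] F [-9.62  1.72  0.97] M [0.09 1.57 0.18] op 0.566 ff 34.99976662918925
target [ 0.6772 -0.1184  0.0428] shift [-0.0027 -0.     -0.0037] rot [-0.0003  0.0062 -0.0006]
```

View pics/c7.png

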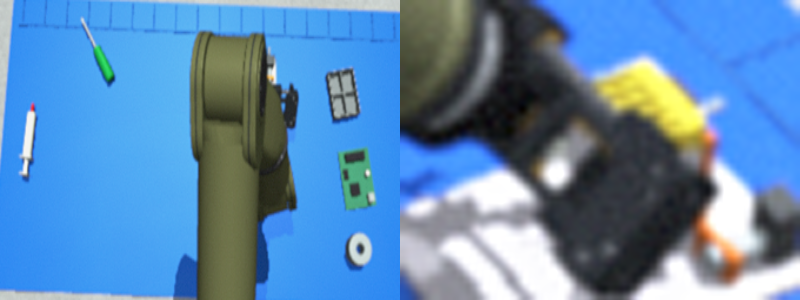

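The final view shows the heat sink upright, yellow up, against the plate. The plate is pushed in about 7.9 mm, and the tray, board, reel, syringe and green driver haven't moved. Handing in.

```bash
python3 -c "
from plant import r, workorder, snapshot, camera_params
print(workorder.finish_job())"
```

```text
the job is handed in; nothing more can be done
None
```

I handed the job in with the heat sink upright, yellow end up, gripped and held against the plate: plate pushed in about 7.9 mm (about 8 N), centred to about 1 mm by the cameras; the arm hid the pointer and the orange screwdriver at the end, so I could not check either by eye.

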